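Load the slide carrier and hold the sprung clamp arm on its stop

TASK

Take the slide carrier out of its parking rack, slide it edgewise into the clamp station's slot until it is fully home, and let go of it. Then push the black pad on the end of the station's sprung arm towards the slot, past the ratchet click and right up to the arm's stop, and finish while still holding it pressed there with the gripper, since left alone the arm springs back to the ratchet tooth. Leave the bottle, jar, dish and grey box where they are.

Things in the scene. Friction and masses are not known exactly. Their poses are not given: they have to be found in the camera images.
- carrier: Slide carrier: upright aluminium plate 64 mm wide (x), 4 mm thick (y), 70 mm tall, with a black grip block on top, 36 mm wide (x), 14 mm thick (y), 28 mm tall; 60 to 130 g. Origin: centre of the lower edge, z up. Pinch the grip block across its thickness, 84 mm above the origin. Starts standing in the parking rack; lift it 45 mm to clear. Either way round will do.
- rack: Parking rack, fixed: white plastic foot 110 mm (its x) by 75 mm (its y) and 8 mm thick, with a white slotted block on it, top 44 mm above the bench, slot 71 mm long along its x and 8 mm wide. Origin: underside centre.
- station: Clamp station, fixed: white base plate 210 mm (x) by 220 mm (y), 12 mm thick. Origin at bench height under the plate, 5 mm in x off its centre; z up. It carries an aluminium slotted block (y = +75 mm), a flat steel arm on a pivot and a small dark sprung pawl under the arm.
- slot_floor (a point): Centre of the station's slot floor, 12 mm above the bench; axes as the station's. Slot 69 mm long (x), 7 mm wide (y), open at the top, block top 42 mm above this point; the upper 7 mm of its long sides slope out at 45 degrees (mouth 21 mm wide). When the carrier is home its origin is here and its x lies along this x, either way round.
- pivot (a point): Vertical pivot axis of the sprung arm, at station x 85, y 20.5 mm; this point is 61 mm above the bench, in the middle of the arm bar's 12 mm thickness; axes as the station's. With the arm on its stop, the bar runs from here along the station's -x.
- tensioner (a joint): Arm angle, rad. 0: sprung open (start). Grows as the pad is pushed towards the slot (station +y, clockwise from above). The arm rides up the pawl, which clicks up behind it at about 0.38 and then keeps it above about 0.35; hard stop at 0.5, the arm's nose then beside the carrier. Spring at the pad: about 3.3 N at 0, 7.3 N at 0.5, a few N more on the pawl.
- push_pad (a point): Black upright pad on the arm's end, the place to push: 36 mm along the arm (x), 10 mm thick (y), 60 mm tall, from 26 to 86 mm above the bench. Origin: its centre, 160 mm from the pivot. Its +y faces the way it must move (to the slot); push on the -y face. It travels 80 mm on an arc. The arm's bar (16 mm wide, 55 to 67 mm above the bench) runs to its +x.
- bottle: Bystander: amber bottle, 52 mm across, 120 mm tall, origin under its centre.
- jar: Bystander: white jar, 60 mm across, 70 mm tall, origin under its centre.
- dish: Bystander: clear flat covered dish, 90 mm across, 16 mm tall, origin under its centre.
- slide_box: Bystander: grey plastic box 85 by 85 by 34 mm, origin under its centre.
Things that resemble listed ones, but are neither listed nor needed, are in the scene too. What is meant by the carrier is not pink or yellow, and is the smaller of those in its own colour.

How it is judged:
On the way, in this order (a step that is already met when the one before it is completed fails the run):
1. the carrier stands fully home in the station's slot and has been let go (z of carrier in the frame of slot_floor below 0.004 m and horizontal distance between carrier and slot_floor below 0.007 m and angle between carrier's own z axis and vertical below 0.15 rad and angle between the x axis of carrier and the x axis of station, either way round below 0.15 rad and contact force between the fingers and carrier below 0.3 N), for 0.2 s.
2. the arm has been pushed past its ratchet click (value of joint tensioner above 0.4 rad), for 0.1 s.
At the end, for the whole second after the job is handed in: Carrier in the slot, untouched: lower edge within 4 mm of the floor, 7 mm of the centre, upright and in line within 0.15 rad. Arm within 0.04 rad of its stop at 0.5 rad, fingers pressing its pad with over 3 N, through the last second (all of step 1 and value of joint tensioner above 0.46 rad and contact force between the fingers and tensioner above 3 N); the arm keeps its last pose, push and grip.
It fails at once if the arm is pushed over its click before the carrier is home (value of joint tensioner above 0.3 rad and (z of carrier in the frame of slot_floor above 0.01 m or horizontal distance between carrier and slot_floor above 0.015 m)).
It fails at once if a bystander is pushed aside (distance of any of bottle, jar, dish, slide_box from where it was at the start of the episode above 0.03 m).
It also fails if it takes over 64 s, if anything falls off the work surface, if the arm or the gripper's body presses on something with over 40 N, if the wrist force passes 120 N, or if a joint passes its speed limit or range.

ROBOT

A 6-joint arm with a two-finger parallel gripper is mounted at the origin on the work surface. World frame = base frame: x ahead of the robot, y to its left, z up, the work surface at z = 0. Lengths are in m, angles in rad, forces in N, time in s.
With the tool pointing down it reaches from about 0.25 to 0.775 m from the base axis. Payload 4 kg.
Tool frame: the origin (TCP) lies on the centre line of the jaws, within the pads' length; the fingertips stand 8 mm ahead of it and the grasp point (between the pads) lies 11 mm behind it; z points along the fingers, y is the direction in which the jaws open and shut (so a half turn about z gives the same grasp; the last joint's range is limited). The gripper opens to 94 mm and grips with 3 to 60 N. Pads are 16 mm wide; open, the fingers measure 119 mm over their backs; the gripper's body (75 mm by 177 mm) begins 78 mm behind the grasp point.
Start: joints at [1.225, 0.087, 1.371, -0, 1.684, -0.103], TCP at [0.132, 0.534, 0.214] pointing down, gripper open.
Joint ranges: [-3.1, 3.1], [-0.76, 2.03], [0.27, 2.55], [-1.08, 4.22], [0.17, 2.65], [-2.57, 2.57]. Speed limits (rad/s): [2.79, 2.79, 3.14, 3.14, 3.14, 3.14].

INTERFACE

Orientations are given as [roll, pitch, yaw] about the fixed x, y, z axes, in that order (R = Rz(yaw) Ry(pitch) Rx(roll)).
In Python, from bench import robot, cams, close_job gives the robot as it stands.
- The arm moves only by the tool arm_command, never from a script. Its argument "plan" is one flat list of numbers, 7 for each row, row after row: the shift along the tool's x, y, z in cm, then the turn, a rotation vector about the tool's x, y, z in degrees, then the closure, from 0 (fully open) to 1 (shut). A call has 1 to 8 rows; each row shifts and turns the commanded pose from where the row before left it, along the tool's axes as they then stand; what a row does not reach is not made up. A row lasts 1/8 s, in which the tool goes at most 62.5 mm and 10.7 degrees, less where a joint would pass 70% of its speed; a pose out of reach is approached as far as the arm can. A call with a gripper value outside its range is refused whole. The fingers move at their own pace and stop on an object; the grip force is fixed at half the most. Time passes only in rows, so rows that do not move let the fingers close. It gives the time, the measured TCP pose, the force and the opening at its end, in the units of the state.
- robot.get_obs(): the state, without advancing time (a new reading comes with each control period).
- cams.snapshot(name): name is "side" or "top"; returns a dict with "pixels" (400x640x3 uint8, red, green, blue), "fov_y" (degrees; the focal length in pixels is half the picture's height over the tangent of half this angle, whatever the lens; pixels are square), "cx", "cy" (the principal point, pixels), "k1" (the pictures are not rectified: a ray, as slopes to the right and down, at radius r is drawn at 1 + k1 r^2 times it, then the intrinsics apply), "camera_from_world" (4x4, takes a point from world to camera coordinates). Camera axes: x right, y up, looking along -z (the intrinsics and any distortion apply to the point x, -y, -z); pixel columns grow to the right and rows downward; lengths in m; the calibration is good to about 2 mm. A picture is of the moment at which its call begins. There is no depth.
- close_job(): hands the job in, once; it reports no verdict.
The state is a dict: "time": time; "joint_positions": joint angles; "qvel": joint speeds; "joint_torque": joint torques, N m; "tool_pos": TCP position; "ee_rot": TCP orientation; "wrist_force": force on the tool from outside, world axes, zero at the start; "wrist_torque": the same for the moment, N m; "width": finger opening in m.
Only numpy, scipy, OpenCV 4.12 (cv2) and the standard library are available. Lean on these libraries where they do the work, as an engineer would, in place of code of your own. Each camera call takes 0.05 s, during which the arm holds its last target.

## Working session

There is one attempt and no reset: what is moved stays moved. The work goes in short steps, Python scripts to look and compute and a tool call to move; the robot and the scene stay as the last step left them, time stands still between calls to the robot, and variables do not carry over. Pictures are saved under pics/ and viewed, and the job is handed in when it is done.

Besides the shell and the picture viewer there is one more tool, called after "Emit:" as name(argument=value, ...), one argument or row to a line, values as JSON. arm_command: Moves the arm, as the interface text tells. Its arguments: {"type":"object","properties":{"plan":{"type":"array","items":{"type":"number"}}},"required":["plan"]}

```bash
ls; mkdir -p pics
cat > h.py <<'E'
import numpy as np, cv2
from bench import robot, cams
def snap(n,f):
    s=cams.snapshot(n); im=s["pixels"]; cv2.imwrite(f"pics/{f}.png",im[:,:,::-1]); np.savez(f"pics/{f}.npz",**{k:np.array(v) for k,v in s.items()}); return s
def load(f): return dict(np.load(f"pics/{f}.npz"))
def foc(s): return 200/np.tan(np.radians(float(s["fov_y"]))/2)
def ray(s,u,v):
    f=foc(s);xd=(u-float(s["cx"]))/f;yd=(v-float(s["cy"]))/f;k=float(s["k1"])
    x,y=xd,yd
    for _ in range(50):
        m=1+k*(x*x+y*y);x,y=xd/m,yd/m
    T=s["camera_from_world"];R=T[:3,:3];c=-R.T@T[:3,3];return c,R.T@np.array([x,-y,-1])
def atz(s,u,v,z):
    c,d=ray(s,u,v);return c+d*(z-c[2])/d[2]
def proj(s,p):
    T=s["camera_from_world"];q=T[:3,:3]@np.array(p)+T[:3,3];x,y=q[0]/-q[2],-q[1]/-q[2]
    m=1+float(s["k1"])*(x*x+y*y);f=foc(s);return np.array([float(s["cx"])+f*m*x,float(s["cy"])+f*m*y])
def tri(s1,p1,s2,p2):
    c1,d1=ray(s1,*p1);c2,d2=ray(s2,*p2)
    t=np.linalg.lstsq(np.array([d1,-d2]).T,c2-c1,rcond=None)[0]
    a=c1+d1*t[0];b=c2+d2*t[1];return (a+b)/2,np.linalg.norm(a-b)
def crop(f,x0,y0,x1,y1,k,out):
    im=cv2.imread(f"pics/{f}.png")[y0:y1,x0:x1];cv2.imwrite(f"pics/{out}.png",cv2.resize(im,None,fx=k,fy=k,interpolation=cv2.INTER_CUBIC))
E
python3 - <<'E'
from h import *
for n in("top","side"):
    s=snap(n,n+"0");print(n,s["fov_y"],s["cx"],s["cy"],s["k1"]);T=s["camera_from_world"];print(-T[:3,:3].T@T[:3,3],T[:3,:3].round(3).tolist())
print(robot.get_obs())
E
```

```text
pics
top 49.6146784729658 322.655403328432 199.76375177043164 -0.05378231794366352
[0.43192222 0.08784578 1.2385321 ] [[-0.017, -1.0, 0.011], [0.991, -0.015, 0.135], [-0.134, 0.013, 0.991]]
side 50.694617948614045 314.0778210526748 205.41524472061016 -0.05289833628902532
[ 0.2709817  -0.59224624  0.49500645] [[0.91, -0.415, 0.01], [0.2, 0.46, 0.865], [-0.364, -0.785, 0.501]]
{'time': 0.1, 'joint_positions': array([ 1.22490449e+00,  8.78849419e-02,  1.37207150e+00,  1.60709392e-06,
        1.68359719e+00, -1.03139851e-01]), 'qvel': array([ 7.51268850e-04, -8.10061312e-05, -3.44467305e-03, -1.02557518e-03,
       -1.82439642e-03,  8.25993630e-04]), 'joint_torque': array([ 2.04522083e-03, -3.41254377e+01, -3.03302264e+01,  7.19685573e-02,
        3.04574647e-02, -1.01224482e-04]), 'tool_pos': array([0.13207188, 0.53342523, 0.21243514]), 'ee_rot': array([-3.13964226e+00, -2.03485615e-04,  2.89884065e+00]), 'wrist_force': array([ 0.33157145,  0.79799489, -0.48603389]), 'wrist_torque': array([-0.00028205,  0.00767133,  0.05841482]), 'width': 0.0939601012591327}
```

View pics/top0.png

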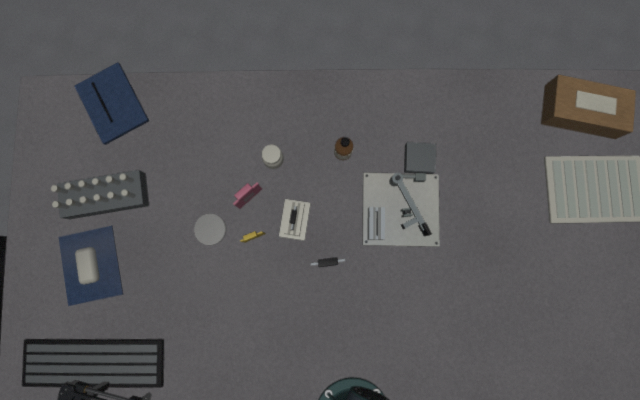

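View pics/side0.png

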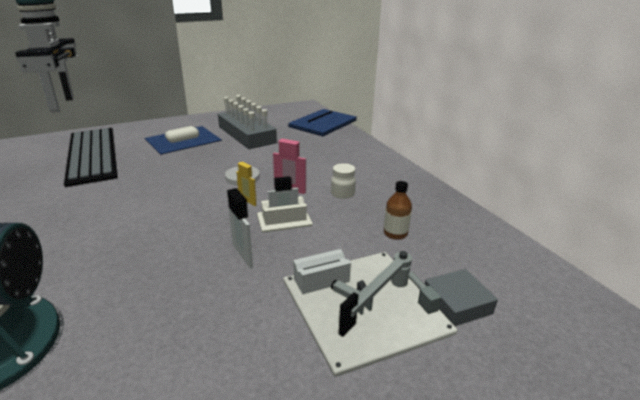

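Run:
```python
from h import *
a=cv2.imread("pics/top0.png")
crop("top0",265,185,365,285,6,"t_rack")
crop("top0",355,135,445,255,5,"t_st")
crop("side0",215,160,325,275,5,"s_rack")
crop("side0",275,235,505,375,3,"s_st")
```

```text
(no output)
```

View pics/t_rack.png

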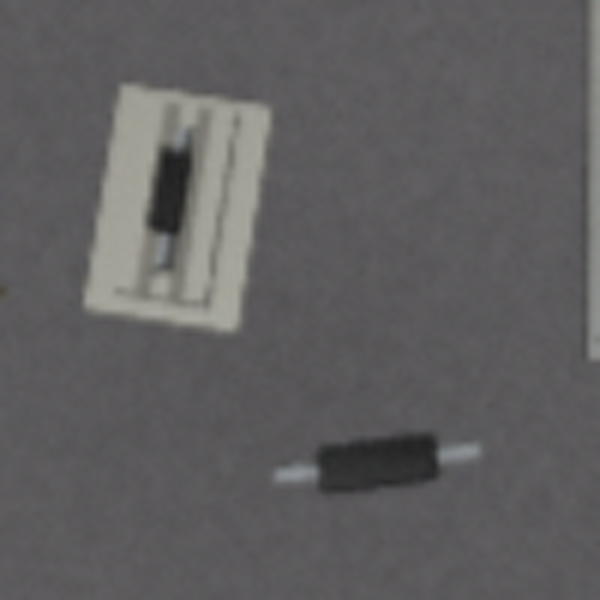

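View pics/t_st.png

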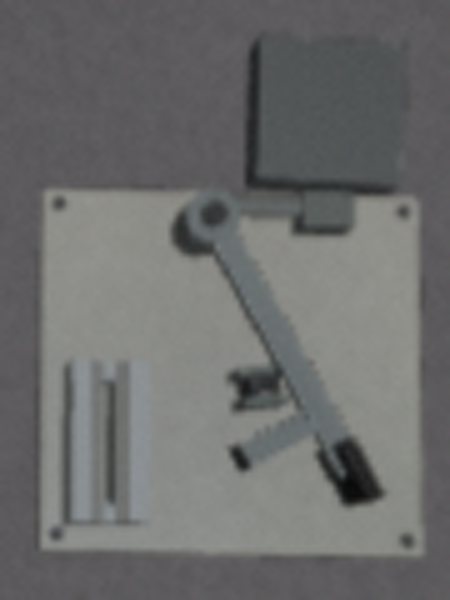

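View pics/s_rack.png

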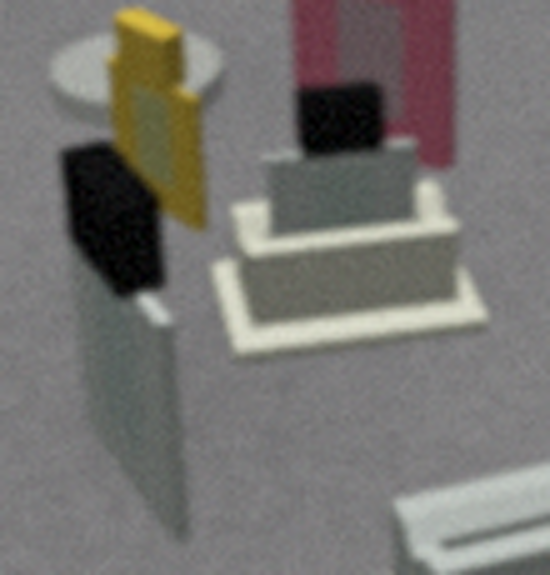

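View pics/s_st.png

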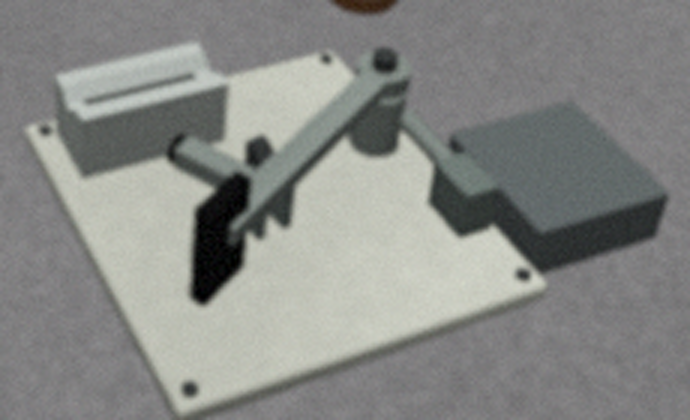

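Run:
```python
from h import *
crop("top0",355,165,445,250,8,"t_st2")
crop("top0",272,192,318,245,11,"t_rk2")
crop("side0",280,240,400,300,6,"s_blk")
crop("side0",250,165,320,235,8,"s_rk2")
crop("side0",280,290,470,375,4,"s_b2")
```

```text
(no output)
```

View pics/t_st2.png

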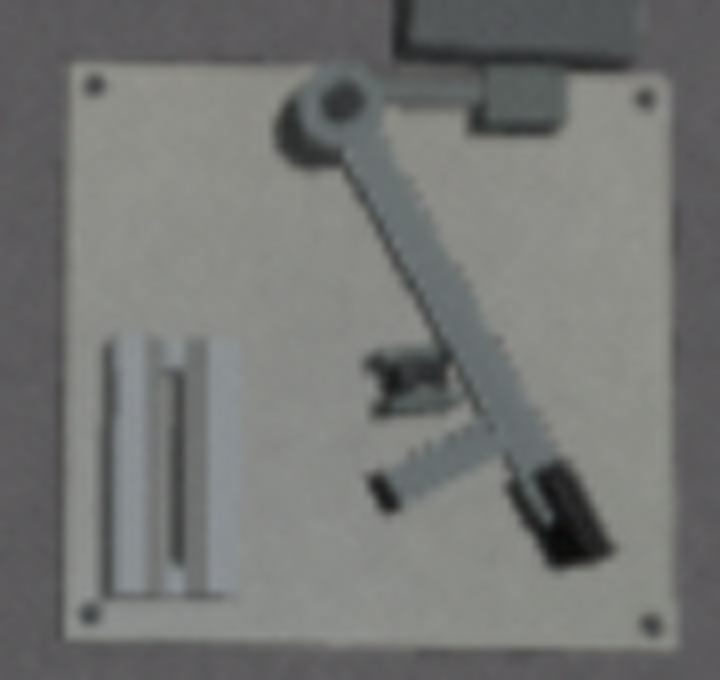

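View pics/t_rk2.png

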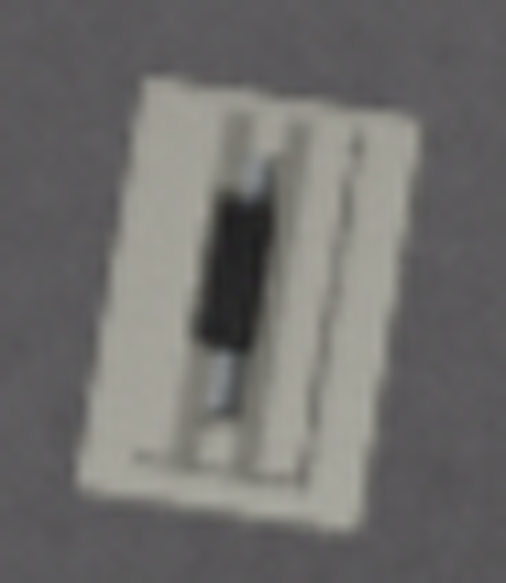

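View pics/s_blk.png

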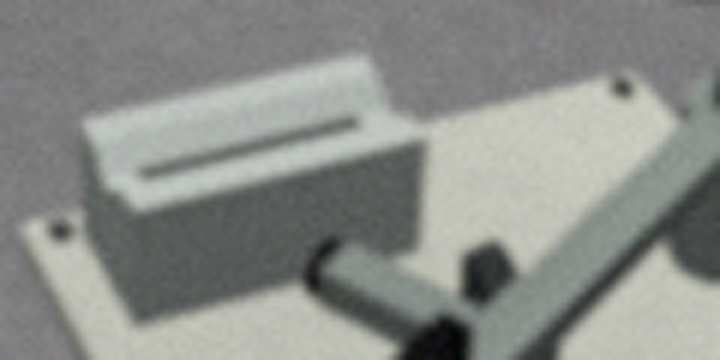

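View pics/s_rk2.png

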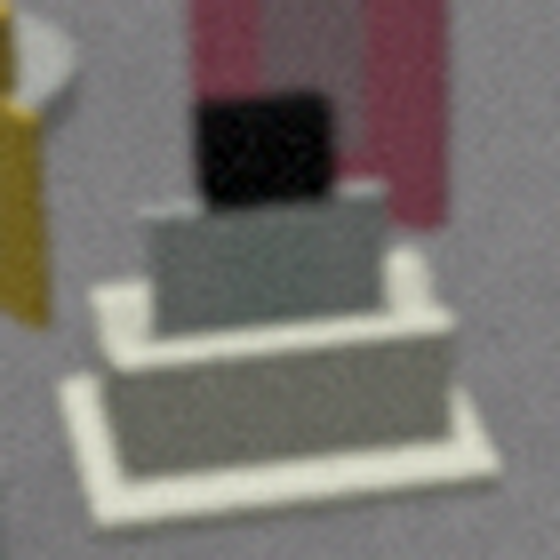

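View pics/s_b2.png

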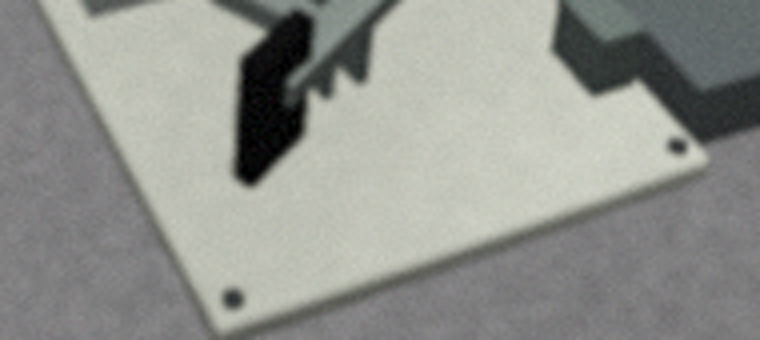

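```bash
cat > fit.py <<'E'
from h import *
from scipy.optimize import least_squares
def pc(k,x0,y0,pts): return [((u+.5)/k-.5+x0,(v+.5)/k-.5+y0) for u,v in pts]
def fit(obs,p0):
    # obs: list (snap, local pt, pixel); local pt in mm
    def w(p,l): 
        c,s=np.cos(p[2]),np.sin(p[2]); return np.array([p[0]+(c*l[0]-s*l[1])/1e3,p[1]+(s*l[0]+c*l[1])/1e3,l[2]/1e3])
    f=lambda p:np.concatenate([proj(s,w(p,l))-np.array(q) for s,l,q in obs])
    r=least_squares(f,p0); return r.x,f(r.x).reshape(-1,2)
E
python3 - <<'E'
from fit import *
t=load("top0");s=load("side0")
T=pc(8,355,165,[(70,63),(672,75),(680,650),(63,640)])
S=pc(4,280,290,[(216,334),(708,158)])+pc(6,280,240,[(20,228)])
for off in(-5,5):
    L=[(105+off,110,12),(105+off,-110,12),(-105+off,-110,12),(-105+off,110,12)]
    ot=[(t,l,q) for l,q in zip(L,T)]
    os=[(s,l,q) for l,q in zip([L[2],L[1],L[3]],S)]
    for n,o in(("top",ot),("side",os),("both",ot+os)):
        p,r=fit(o,[.4,-.1,0]);print(off,n,p.round(4),np.abs(r).max(0).round(2)) 
    print(r.round(2).tolist())
    c,si=np.cos(p[2]),np.sin(p[2])
    W=lambda l:np.array([p[0]+(c*l[0]-si*l[1])/1e3,p[1]+(si*l[0]+c*l[1])/1e3,l[2]/1e3])
    # block check
    print("topimg block mid meas",pc(8,355,165,[(175,(340+597)/2)]),"pred",proj(t,W((0,75,54))), "pivot meas",pc(8,355,165,[(343,100)]),"pred",proj(t,W((85,20.5,70))))
    a=atz(t,*pc(8,355,165,[(175,340)])[0],.054);b=atz(t,*pc(8,355,165,[(175,597)])[0],.054);print("blk ends",a,b)
# rack
print("--rack")
T=pc(11,272,192,[(145,76),(420,120),(358,530),(78,490)])
S=pc(8,250,165,[(100,527),(500,468)])+pc(8,250,165,[(62,382)])
L=[(55,37.5,8),(55,-37.5,8),(-55,-37.5,8),(-55,37.5,8)]
ot=[(t,l,q) for l,q in zip(L,T)]
os=[(s,l,q) for l,q in zip([L[2],L[1],L[3]],S)]
for n,o in(("top",ot),("side",os),("both",ot+os)):
    p,r=fit(o,[.4,.1,0]);print(n,p.round(4),r.round(2).tolist())
# carrier grip top
G=pc(11,272,192,[(217,192),(272,200),(248,352),(194,344)])
zt=.098+.008
P=[atz(t,u,v,zt) for u,v in G];print(np.round(P,4).tolist(),np.mean(P,0))
E
```

```text
-5 top [ 0.5737 -0.1533 -0.037 ] [0.23 0.54]
-5 side [ 0.5707 -0.155  -0.036 ] [1.37 1.1 ]
-5 both [ 0.5718 -0.1542 -0.0373] [1.52 1.58]
[[0.13, 0.1], [0.4, 0.38], [0.51, 1.17], [0.42, 0.97], [0.26, -0.7], [1.52, -0.32], [-0.89, -1.58]]
topimg block mid meas [(376.4375, 223.125)] pred [377.3949972  205.36572392] pivot meas [(397.4375, 177.0625)] pred [397.97470968 174.49520315]
blk ends [ 0.56987935 -0.07647312  0.054     ] [ 0.48139491 -0.0735629   0.054     ]
5 top [ 0.5637 -0.1529 -0.037 ] [0.23 0.54]
5 side [ 0.5607 -0.1546 -0.036 ] [1.37 1.1 ]
5 both [ 0.5618 -0.1539 -0.0373] [1.52 1.58]
[[0.13, 0.1], [0.4, 0.38], [0.51, 1.17], [0.42, 0.97], [0.26, -0.7], [1.52, -0.32], [-0.89, -1.58]]
topimg block mid meas [(376.4375, 223.125)] pred [377.38203162 208.95963401] pivot meas [(397.4375, 177.0625)] pred [397.98950468 178.0617436 ]
blk ends [ 0.56987935 -0.07647312  0.054     ] [ 0.48139491 -0.0735629   0.054     ]
--rack
top [ 0.5444  0.1529 -0.1641] [[-0.36, -0.21], [0.48, -0.37], [0.28, 0.42], [-0.4, 0.13]]
side [ 0.5423  0.1478 -0.17  ] [[-0.23, -0.3], [0.78, 0.3], [-0.57, -0.16]]
both [ 0.5437  0.1516 -0.1633] [[0.09, 0.05], [0.93, -0.13], [0.77, 0.67], [0.08, 0.4], [-0.01, -1.29], [0.72, -0.82], [-0.57, -1.0]]
[[0.5622, 0.1555, 0.106], [0.5601, 0.1424, 0.106], [0.5237, 0.1484, 0.106], [0.5258, 0.1612, 0.106]] [0.5429366  0.15187394 0.106     ]
```

Run:
```python
from fit import *
t=load("top0");s=load("side0")
# block top corners, matched: (x+,y+),(x+,y-),(x-,y-),(x-,y+)
A=pc(8,355,165,[(112,338),(240,338),(236,598),(108,598)])
B=pc(6,280,240,[(370,55),(425,140),(135,210),(85,125)])
for a,b in zip(A,B):print(tri(t,a,s,b),atz(t,*a,.054),atz(s,*b,.054))
# carrier grip: top corners near face
A=pc(11,272,192,[(272,200),(248,352)]);B=pc(8,250,165,[(330,92),(198,100)])
for a,b in zip(A,B):print(tri(t,a,s,b),atz(t,*a,.11),atz(s,*b,.11))
```

```text
(array([ 0.57265848, -0.05569666,  0.05035746]), np.float64(0.0028341548551354028)) [ 0.57091703 -0.05468398  0.054     ] [ 0.57161198 -0.06037604  0.054     ]
(array([ 0.56989059, -0.09922064,  0.05071001]), np.float64(0.0015465669133219793)) [ 0.57022011 -0.09902743  0.054     ] [ 0.56689746 -0.1027113   0.054     ]
(array([ 0.48104875, -0.09498222,  0.05139098]), np.float64(0.0005434810814642822)) [ 0.48068406 -0.09448987  0.054     ] [ 0.48007937 -0.09796662  0.054     ]
(array([ 0.48289475, -0.05156394,  0.04914911]), np.float64(0.002602095194599893)) [ 0.48145522 -0.05058079  0.054     ] [ 0.48185503 -0.05772833  0.054     ]
(array([0.5587485 , 0.14258088, 0.10840928]), np.float64(0.002164168301146842)) [0.5596002  0.14216301 0.11      ] [0.5564752 0.1397149 0.11     ]
(array([0.52338194, 0.14815359, 0.11035347]), np.float64(7.036149633974562e-05)) [0.52337685 0.14818269 0.11      ] [0.5236489  0.14882781 0.11      ]
```

```bash
cat >> h.py <<'E'
from scipy.spatial.transform import Rotation as Ro
def togo(target,yaw=None):
    o=robot.get_obs();R=Ro.from_euler('xyz',o['ee_rot']);d=R.inv().apply(np.array(target)-o['tool_pos'])*100
    print("t",round(o['time'],2),"pos",o['tool_pos'].round(4),"rpy",o['ee_rot'].round(4),"w",round(o['width'],4),"F",o['wrist_force'].round(1));print("shift cm",d.round(2))
    if yaw is not None:
        Rt=Ro.from_euler('xyz',[np.pi,0,yaw]);print("turn deg",np.degrees((R.inv()*Rt).as_rotvec()).round(2),"shift after turn",(Rt.inv().apply(np.array(target)-o['tool_pos'])*100).round(2))
E
python3 -c "
from h import *
togo([.541,.1515,.2],2.978)"
```

```text
t 0.1 pos [0.1321 0.5334 0.2124] rpy [-3.1396e+00 -2.0000e-04  2.8988e+00] w 0.094 F [ 0.3  0.8 -0.5]
shift cm [-48.87 -27.24   1.29]
turn deg [-0.11 -0.02 -4.54] shift after turn [-46.57 -31.02   1.24]
```

Emit:
arm_command(
  plan=[0, 0, 0, 0, 0, -4.5, 0, -4, -2.7, 0, 0, 0, 0, 0, -4, -2.7, 0, 0, 0, 0, 0, -4, -2.7, 0, 0, 0, 0, 0, -4, -2.7, 0, 0, 0, 0, 0, -4, -2.7, 0, 0, 0, 0, 0, -4, -2.7, 0, 0, 0, 0, 0, -4, -2.7, 0, 0, 0, 0, 0],
)

```text
time: 1.1
tool_pos: [0.3783, 0.3003, 0.213]
ee_rot: [-3.141, -0.001, 2.977]
wrist_force: [-0.1, 1.5, 0.3]
width: 0.094
```

Emit:
arm_command(
  plan=[-4, -2.7, 0, 0, 0, 0, 0, -4, -2.7, 0, 0, 0, 0, 0, -4, -2.7, 0, 0, 0, 0, 0, -4, -2.5, 0, 0, 0, 0, 0, -2, -1.2, 0, 0, 0, 0, 0, 0, 0, 0, 0, 0, 0, 0, 0, 0, 0, 0, 0, 0, 0],
)

```text
time: 1.98
tool_pos: [0.5349, 0.1569, 0.2134]
ee_rot: [3.141, -0.001, 2.979]
wrist_force: [0.0, 0.2, 1.2]
width: 0.0936
```

```bash
python3 -c "
from h import *
togo([.541,.1515,.2],2.978)
snap('top','top1');snap('side','side1')
crop('top1',240,150,370,250,6,'t1')
crop('side1',220,80,350,240,4,'s1')"
```

```text
t 1.98 pos [0.5349 0.1569 0.2134] rpy [ 3.1410e+00 -1.0000e-03  2.9787e+00] w 0.0936 F [0.  0.2 1.2]
shift cm [-0.69 -0.44  1.34]
turn deg [ 0.03 -0.06  0.04] shift after turn [-0.69 -0.44  1.34]
```

View pics/t1.png

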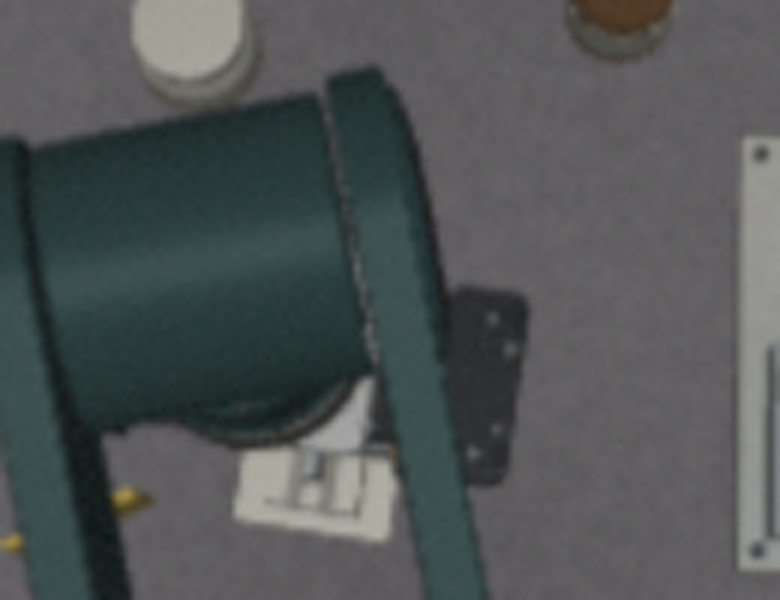

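View pics/s1.png

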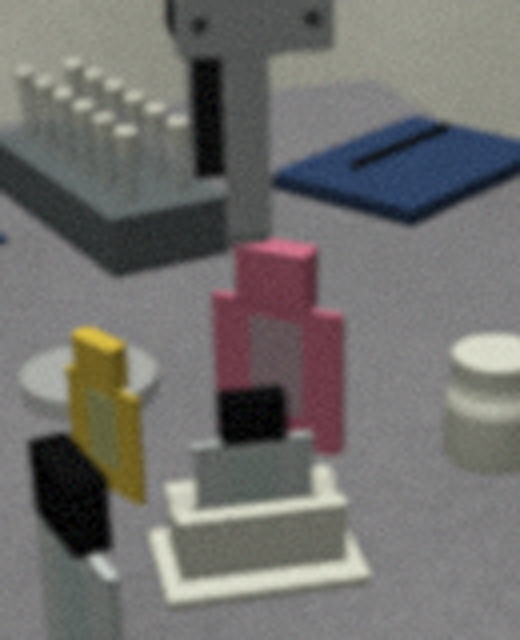

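```bash
python3 -c "
from fit import *
s=load('side1');o=robot.get_obs();R=Ro.from_euler('xyz',o['ee_rot'])
for dx in(-8,8):
  print([proj(s,o['tool_pos']+R.apply(np.array([dx,y,8])/1e3)).round(1).tolist() for y in(-59.5,-47,47,59.5)])
print(pc(4,220,80,[(228,236),(268,240),(195,175),(222,178)]))
print(R.apply([0,1,0]))"
```

```text
[[286.8, 141.1], [285.4, 138.7], [276.1, 122.7], [275.0, 120.7]]
[[278.3, 141.9], [277.0, 139.5], [268.4, 123.3], [267.4, 121.3]]
[(276.625, 138.625), (286.625, 139.625), (268.375, 123.375), (275.125, 124.125)]
[1.61489771e-01 9.86874231e-01 5.54156311e-04]
```

Emit:
arm_command(
  plan=[-0.65, -0.4, 3, 0, 0, 0, 0, 0, 0, 4, 0, 0, 0, 0, 0, 0, 3.5, 0, 0, 0, 0, 0, 0, 2.7, 0, 0, 0, 0, 0, 0, 0, 0, 0, 0, 0, 0, 0, 0, 0, 0, 0, 0],
)

```text
time: 2.82
tool_pos: [0.5421, 0.1516, 0.0831]
ee_rot: [3.141, 0.002, 2.978]
wrist_force: [0.4, 0.0, -0.0]
width: 0.0938
```

```bash
python3 -c "
from h import *
togo([.541,.152,.081],2.978)
snap('side','side2')
crop('side2',240,100,330,240,5,'s2')"
```

```text
t 2.83 pos [0.5421 0.1516 0.0831] rpy [3.1407e+00 2.2000e-03 2.9784e+00] w 0.0938 F [ 0.4  0.  -0. ]
shift cm [0.12 0.03 0.21]
turn deg [0.05 0.12 0.02] shift after turn [0.11 0.03 0.21]
```

View pics/s2.png

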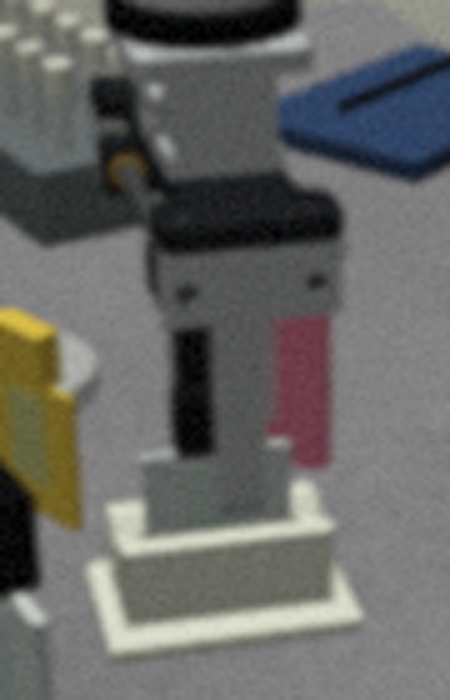

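Emit:
arm_command(
  plan=[0.1, 0, 0.1, 0, 0, 0, 0, 0, 0, 0, 0, 0, 0, 1, 0, 0, 0, 0, 0, 0, 1, 0, 0, 0, 0, 0, 0, 1, 0, 0, 0, 0, 0, 0, 1, 0, 0, 0, 0, 0, 0, 1, 0, 0, 0, 0, 0, 0, 1, 0, 0, 0, 0, 0, 0, 1],
)

```text
time: 3.88
tool_pos: [0.5406, 0.151, 0.0804]
ee_rot: [3.141, -0.0, 2.977]
wrist_force: [0.1, -1.2, 0.0]
width: 0.0276
```

Emit:
arm_command(
  plan=[0, 0, 0, 0, 0, 0, 1, 0, 0, 0, 0, 0, 0, 1, 0, 0, 0, 0, 0, 0, 1],
)

```text
time: 4.25
tool_pos: [0.5407, 0.1515, 0.0805]
ee_rot: [3.14, 0.0, 2.977]
wrist_force: [0.4, 2.3, -0.2]
width: 0.0139
```

Emit:
arm_command(
  plan=[0, 0, -1, 0, 0, 0, 1, 0, 0, -2, 0, 0, 0, 1, 0, 0, -3, 0, 0, 0, 1, 0, 0, -3, 0, 0, 0, 1, 0, 0, 0, 0, 0, 0, 1, 0, 0, 0, 0, 0, 0, 1],
)

```text
time: 5.0
tool_pos: [0.5401, 0.1505, 0.1695]
ee_rot: [-3.141, -0.001, 2.977]
wrist_force: [0.4, -0.0, -1.1]
width: 0.0136
```

```bash
python3 -c "
from h import *
togo([.5255,-.076,.17],3.1416-.037)
snap('side','side3')
crop('side3',220,60,340,240,4,'s3')"
```

```text
t 5.0 pos [0.5401 0.1505 0.1695] rpy [-3.1405e+00 -1.3000e-03  2.9772e+00] w 0.0136 F [ 0.4 -0.  -1.1]
shift cm [ -2.27 -22.58  -0.03]
turn deg [-0.06 -0.08 -7.3 ] shift after turn [  0.62 -22.69  -0.05]
```

View pics/s3.png

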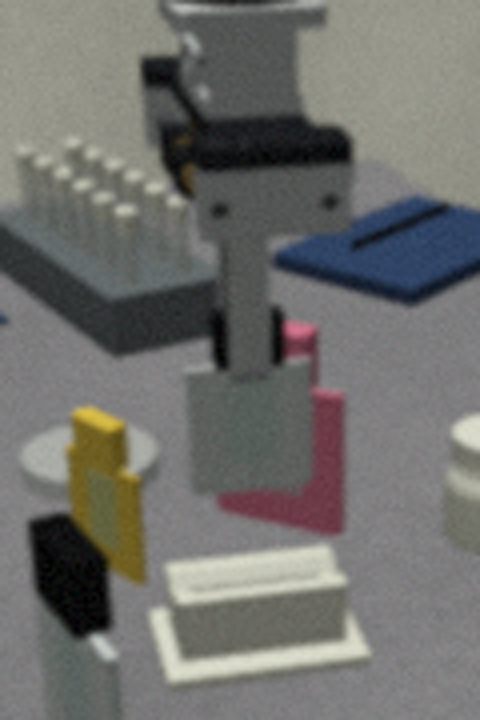

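```bash
python3 -c "
from h import *
s=load('top0');print(atz(s,328,262,.1),atz(s,328,255,.1))"
```

```text
[0.42227747 0.06121029 0.1       ] [0.4404173 0.0608779 0.1      ]
```

Emit:
arm_command(
  plan=[0, 0, 0, 0, 0, -7.3, 1, 0.1, -4, 0, 0, 0, 0, 1, 0.1, -4, 0, 0, 0, 0, 1, 0.1, -4, 0, 0, 0, 0, 1, 0.1, -4, 0, 0, 0, 0, 1, 0.1, -4, 0, 0, 0, 0, 1, 0.1, -2.7, 0, 0, 0, 0, 1, 0, 0, 0, 0, 0, 0, 1],
)

```text
time: 6.05
tool_pos: [0.5251, -0.0771, 0.1685]
ee_rot: [3.141, -0.004, 3.101]
wrist_force: [-0.3, 0.2, -0.8]
width: 0.0136
```

```bash
python3 -c "
from h import *
togo([.5255,-.076,.17],3.1416-.037)
snap('side','side4');snap('top','top4')
crop('side4',270,120,390,300,4,'s4')
crop('top4',340,130,460,260,5,'t4')"
```

```text
t 6.05 pos [ 0.5251 -0.0771  0.1685] rpy [ 3.1411 -0.0036  3.1015] w 0.0136 F [-0.3  0.2 -0.8]
shift cm [-0.03  0.11 -0.15]
turn deg [ 0.03 -0.2  -0.18] shift after turn [-0.03  0.11 -0.15]
```

View pics/s4.png

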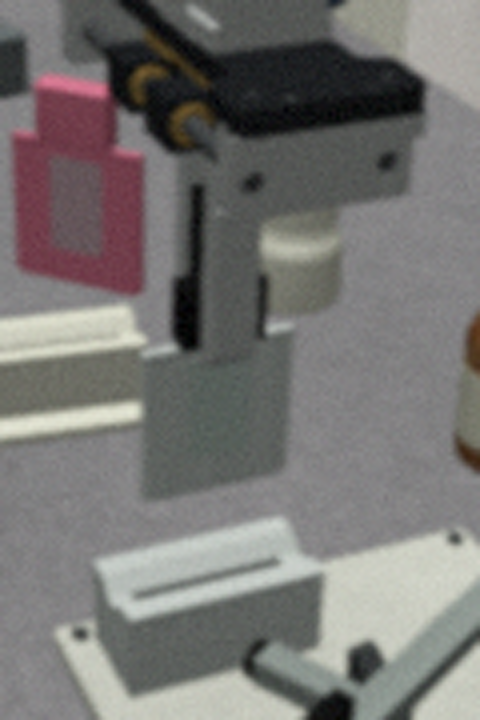

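View pics/t4.png

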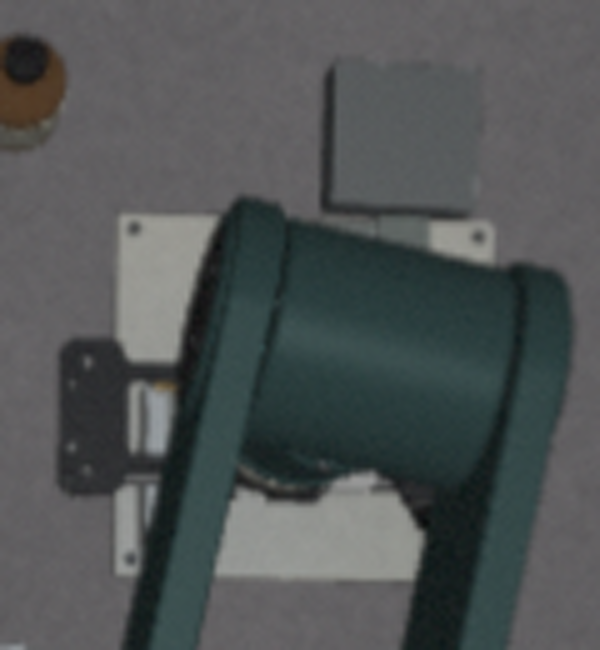

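```bash
cat > cf.py <<'E'
from fit import *
def fit4(s,L,Q,p0,free=4):
    def w(p,l):
        c,si=np.cos(p[2]),np.sin(p[2]);return np.array([p[0]+(c*l[0]-si*l[1])/1e3,p[1]+(si*l[0]+c*l[1])/1e3,p[3]+l[2]/1e3])
    f=lambda p:np.concatenate([proj(s,w(list(p)+p0[len(p):],l))-np.array(q) for l,q in zip(L,Q)])
    r=least_squares(f,p0[:free],x_scale=[.01,.01,.1,.01][:free]);return r.x,r.fun.reshape(-1,2).round(2).tolist()
E
python3 - <<'E'
from cf import *
s=load('side4')
Q=pc(4,270,120,[(142,353),(294,326),(143,498),(288,470)])
L=[(-32,-2,70),(32,-2,70),(-32,-2,0),(32,-2,0)]
print("carrier 4dof",fit4(s,L,Q,[.525,-.076,-.04,.093]))
print("carrier z=.0955",fit4(s,L,Q,[.525,-.076,-.04,.0955],3))
# block 88x? fit with L 88.5 wide 44 top z54
Q=pc(4,270,120,[(284,519),(324,571),(135,617),(95,564)])
Lb=[(44.5,22,42),(44.5,-22,42),(-44.5,-22,42),(-44.5,22,42)]
print("block z fixed",fit4(s,Lb,Q,[.525,-.076,-.04,.012],3))
print("block",fit4(s,Lb,Q,[.525,-.076,-.04,.012],4))
# slot dark line ends
for q in pc(4,270,120,[(135,598),(280,562)]):print(atz(s,*q,.047),atz(s,*q,.054))
E
```

```text
carrier 4dof (array([ 0.52976305, -0.07164124, -0.08842286,  0.09155368]), [[0.24, -0.31], [0.06, 0.06], [-0.01, 0.15], [-0.31, 0.12]])
carrier z=.0955 (array([ 0.52701609, -0.07716237, -0.08156661]), [[0.09, -0.43], [0.23, -0.26], [-0.16, 0.43], [-0.17, 0.18]])
block z fixed (array([ 0.52555792, -0.07924136, -0.03265485]), [[-0.24, -1.02], [1.04, 0.17], [-0.69, 1.32], [-0.08, -0.84]])
block (array([ 0.53299265, -0.06413346, -0.04029756, -0.00117351]), [[-0.61, -0.49], [0.16, 0.36], [-0.3, 0.9], [0.74, -0.83]])
[ 0.4909985 -0.07785    0.047    ] [ 0.48756079 -0.08588733  0.054     ]
[ 0.55823062 -0.0804763   0.047     ] [ 0.55374242 -0.08847259  0.054     ]
```

Emit:
arm_command(
  plan=[0.15, 0, 1, 0, 0, 0, 1, 0, 0, 2, 0, 0, 0, 1, 0, 0, 0.7, 0, 0, 0, 1, 0, 0, 0, 0, 0, 0, 1, 0, 0, 0, 0, 0, 0, 1],
)

```text
time: 6.78
tool_pos: [0.5252, -0.0754, 0.1341]
ee_rot: [-3.141, 0.001, 3.105]
wrist_force: [-0.4, 0.3, -0.8]
width: 0.0137
```

```bash
python3 -c "
from h import *
togo([.5236,-.077,.131],3.1416-.037)
snap('side','side5');snap('top','top5')
crop('side5',280,180,370,300,6,'s5')
crop('top5',340,180,400,260,8,'t5')"
```

```text
t 6.78 pos [ 0.5252 -0.0754  0.1341] rpy [-3.1415e+00  1.2000e-03  3.1052e+00] w 0.0137 F [-0.4  0.3 -0.8]
shift cm [ 0.15 -0.16  0.31]
turn deg [-0.01  0.07  0.04] shift after turn [ 0.15 -0.16  0.31]
```

View pics/s5.png

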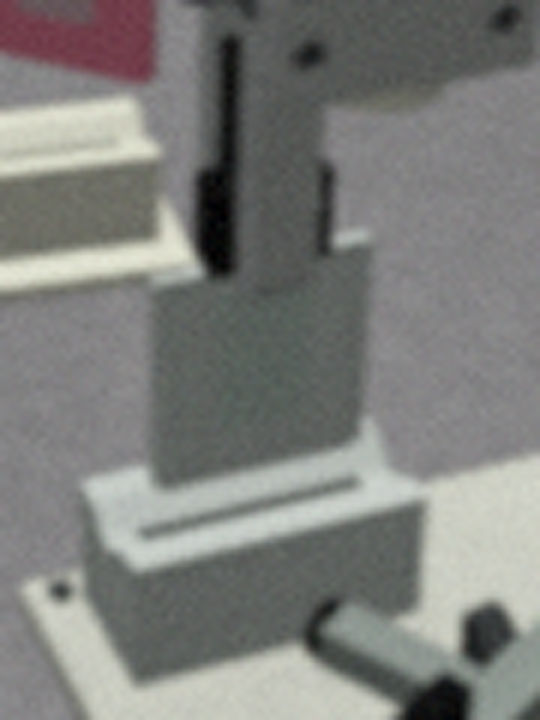

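View pics/t5.png

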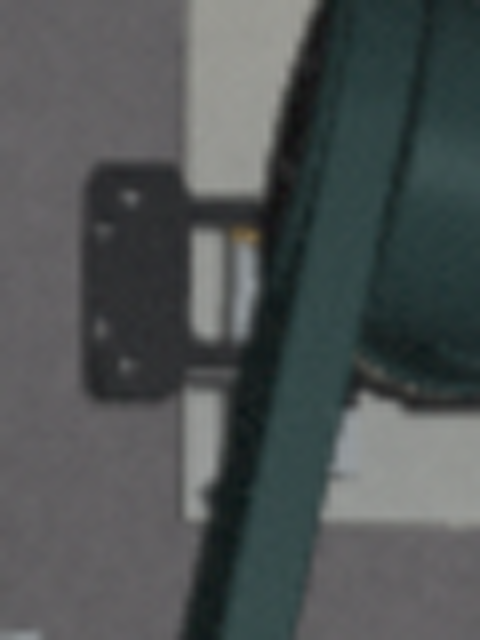

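Run:
```python
from cf import *
s=load('side5')
for z in(.059,.0615):
  a,b=[atz(s,*q,z) for q in pc(6,280,180,[(157,488),(361,441)])];print(z,a,b,(a+b)/2)
Q=pc(6,280,180,[(150,287),(371,240),(157,488),(361,441)])
L=[(-32,-2,70),(32,-2,70),(-32,-2,0),(32,-2,0)]
for z in(.058,.060,.062): print(fit4(s,L,Q,[.525,-.076,-.04,z],3))
for z in(.047,):
  a,b=[atz(s,*q,z) for q in pc(6,280,180,[(138,533),(362,482)])];print(z,a,b,(a+b)/2)
for n in 'side5','side4': pass
```

```text
0.059 [ 0.49739382 -0.07315405  0.059     ] [ 0.55991746 -0.0766266   0.059     ] [ 0.52865564 -0.07489033  0.059     ]
0.0615 [ 0.4960956  -0.07613045  0.0615    ] [ 0.55826074 -0.07958309  0.0615    ] [ 0.52717817 -0.07785677  0.0615    ]
(array([ 0.52818778, -0.07292146, -0.04713596]), [[0.52, -0.75], [0.09, -0.48], [-0.63, 0.75], [-0.01, 0.38]])
(array([ 0.52691809, -0.07548285, -0.04424523]), [[0.45, -0.8], [0.16, -0.63], [-0.69, 0.88], [0.06, 0.41]])
(array([ 0.52564851, -0.07804405, -0.04130885]), [[0.39, -0.85], [0.23, -0.77], [-0.76, 1.01], [0.12, 0.44]])
0.047 [ 0.49052586 -0.07557606  0.047     ] [ 0.55896688 -0.08015658  0.047     ] [ 0.52474637 -0.07786632  0.047     ]
```

Emit:
arm_command(
  plan=[0.15, -0.1, 0.4, 0, 0, 0, 1, 0, 0, 0.4, 0, 0, 0, 1, 0, 0, 0.3, 0, 0, 0, 1, 0, 0, 0, 0, 0, 0, 1],
)

```text
time: 7.38
tool_pos: [0.523, -0.0765, 0.122]
ee_rot: [3.141, -0.001, 3.105]
wrist_force: [0.0, 0.3, -0.9]
width: 0.0136
```

Emit:
arm_command(
  plan=[0, 0, 0.3, 0, 0, 0, 1, 0, 0, 0.3, 0, 0, 0, 1, 0, 0, 0, 0, 0, 0, 1],
)

```text
time: 7.75
tool_pos: [0.523, -0.0765, 0.116]
ee_rot: [3.141, -0.001, 3.105]
wrist_force: [-0.3, 0.5, -0.6]
width: 0.0136
```

```bash
python3 -c "
from h import *
togo([.5236,-.077,.131],3.1416-.037)
snap('side','side6')
crop('side6',280,180,370,300,6,'s6')"
```

```text
t 7.75 pos [ 0.523  -0.0765  0.116 ] rpy [ 3.1414e+00 -7.0000e-04  3.1047e+00] w 0.0136 F [-0.3  0.5 -0.6]
shift cm [-0.06 -0.05 -1.5 ]
turn deg [ 0.01 -0.04  0.01] shift after turn [-0.06 -0.05 -1.5 ]
```

View pics/s6.png

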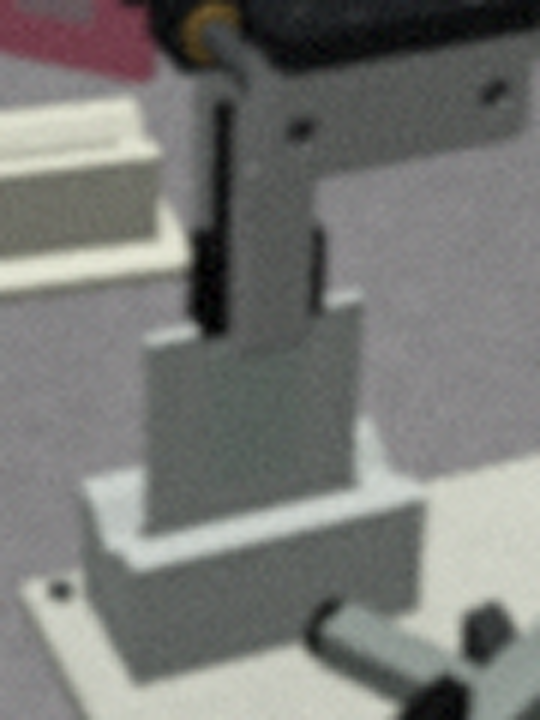

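Emit:
arm_command(
  plan=[0, 0, 0.4, 0, 0, 0, 1, 0, 0, 0.4, 0, 0, 0, 1, 0, 0, 0, 0, 0, 0, 1],
)

```text
time: 8.18
tool_pos: [0.5228, -0.0765, 0.1078]
ee_rot: [3.141, -0.001, 3.105]
wrist_force: [0.8, -0.3, -0.3]
width: 0.0134
```

Emit:
arm_command(
  plan=[0, 0, 0.5, 0, 0, 0, 1, 0, 0, 0.5, 0, 0, 0, 1, 0, 0, 0, 0, 0, 0, 1],
)

```text
time: 8.55
tool_pos: [0.5228, -0.0764, 0.0976]
ee_rot: [3.141, -0.001, 3.105]
wrist_force: [0.1, 1.0, -0.7]
width: 0.0137
```

Emit:
arm_command(
  plan=[0, 0, 0.5, 0, 0, 0, 1, 0, 0, 0.3, 0, 0, 0, 1, 0, 0, 0, 0, 0, 0, 1],
)

```text
time: 8.93
tool_pos: [0.523, -0.0765, 0.09]
ee_rot: [3.141, -0.001, 3.105]
wrist_force: [-0.6, -0.8, -0.6]
width: 0.0142
```

Emit:
arm_command(
  plan=[0, 0, 0.3, 0, 0, 0, 1, 0, 0, 0.2, 0, 0, 0, 1, 0, 0, 0, 0, 0, 0, 1],
)

```text
time: 9.3
tool_pos: [0.5231, -0.0765, 0.0852]
ee_rot: [3.141, -0.0, 3.105]
wrist_force: [-0.4, 0.3, -0.7]
width: 0.0141
```

```bash
python3 -c "
from h import *
togo([.5236,-.077,.0845],3.1416-.037)
snap('side','side7')
crop('side7',280,180,370,300,6,'s7')"
```

```text
t 9.3 pos [ 0.5231 -0.0765  0.0852] rpy [ 3.1414e+00 -4.0000e-04  3.1047e+00] w 0.0141 F [-0.4  0.3 -0.7]
shift cm [-0.05 -0.05  0.07]
turn deg [ 0.01 -0.02  0.01] shift after turn [-0.05 -0.05  0.07]
```

View pics/s7.png

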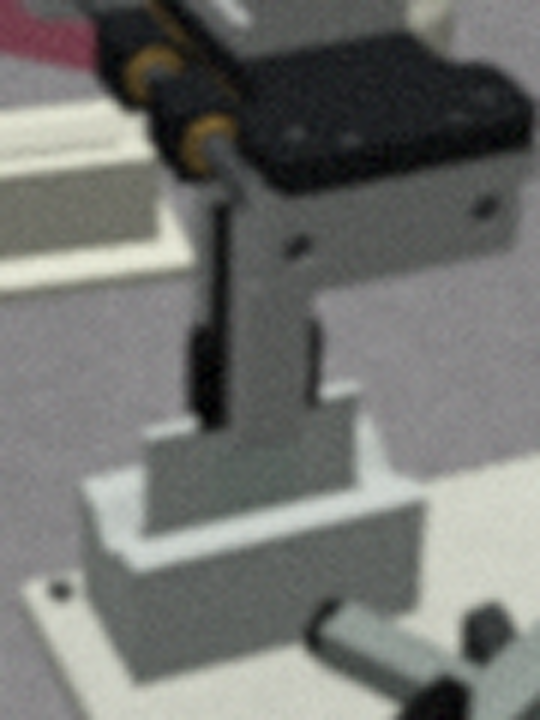

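Emit:
arm_command(
  plan=[0, 0, 0.1, 0, 0, 0, 1, 0, 0, 0.1, 0, 0, 0, 1, 0, 0, 0, 0, 0, 0, 1],
)

```text
time: 9.72
tool_pos: [0.5235, -0.0766, 0.0844]
ee_rot: [-3.141, 0.001, 3.105]
wrist_force: [-2.2, -0.1, 4.3]
width: 0.0139
```

Emit:
arm_command(
  plan=[0, 0, 0.1, 0, 0, 0, 1, 0, 0, 0, 0, 0, 0, 1, 0, 0, 0, 0, 0, 0, 0.6, 0, 0, 0, 0, 0, 0, 0.6, 0, 0, 0, 0, 0, 0, 0.6, 0, 0, 0, 0, 0, 0, 0.6],
)

```text
time: 10.48
tool_pos: [0.5231, -0.0765, 0.0821]
ee_rot: [3.141, -0.0, 3.105]
wrist_force: [-0.0, -0.6, -0.2]
width: 0.0376
```

```bash
python3 -c "
from h import *
togo([.5236,-.077,.0845],3.1416-.037)
snap('side','side8')
crop('side8',280,180,370,300,6,'s8')"
```

```text
t 10.47 pos [ 0.5231 -0.0765  0.0821] rpy [ 3.1414e+00 -5.0000e-04  3.1047e+00] w 0.0376 F [-0.  -0.6 -0.2]
shift cm [-0.05 -0.05 -0.24]
turn deg [ 0.01 -0.03  0.01] shift after turn [-0.05 -0.05 -0.24]
```

View pics/s8.png

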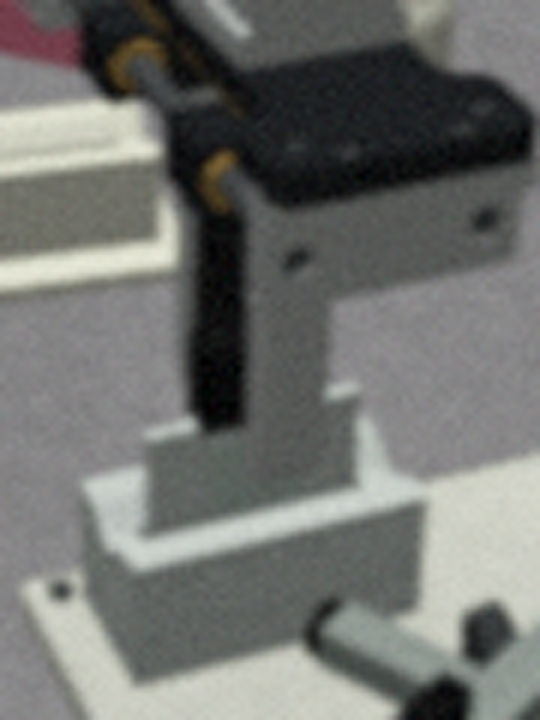

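Run:
```python
from cf import *
s=load('side8')
Q=pc(6,280,180,[(147,440),(358,388)])
for z in(.012,.014,.018):print(z,fit4(s,[(-32,-2,70),(32,-2,70)],Q,[.5247,-.0778,-.04,z],3))
```

```text
0.012 (array([ 0.52348936, -0.07864512, -0.02218227]), [[-0.0, 0.0], [0.0, -0.0]])
0.014 (array([ 0.5222776 , -0.08110836, -0.01954731]), [[-0.07, 0.05], [0.07, -0.06]])
0.018 (array([ 0.51985437, -0.08603439, -0.01416381]), [[-0.19, 0.13], [0.2, -0.17]])
```

Emit:
arm_command(
  plan=[0, 0, -1, 0, 0, 0, 0.6, 0, 0, -2, 0, 0, 0, 0.6, 0, 0, -3, 0, 0, 0, 0.6, 0, 0, -3, 0, 0, 0, 0.6, 0, 0, 0, 0, 0, 0, 1],
)

```text
time: 11.15
tool_pos: [0.5251, -0.077, 0.1761]
ee_rot: [-3.14, 0.007, 3.105]
wrist_force: [-0.3, 0.1, -0.9]
width: 0.0309
```

Run:
```python
from cf import *
togo([.5189,-.2371,.16],3.455)
snap('side','side9');crop('side9',280,180,460,360,4,'s9')
t=load('top0')
print("pad top px",atz(t,*pc(8,355,165,[(572,515)])[0],.086))
s=load('side9');
def W(p,l):
    c,si=np.cos(p[2]),np.sin(p[2]);return np.array([p[0]+(c*l[0]-si*l[1])/1e3,p[1]+(si*l[0]+c*l[1])/1e3,l[2]/1e3])
st=[.5618,-.1539,-.037]
n=np.array([-np.sin(.5),np.cos(.5)]);u=np.array([np.cos(.5),np.sin(.5)])
pad=np.array([85,20.5])-160*u
for a,b,z in[(18,5,86),(18,-5,86),(-18,-5,86),(-18,5,86),(18,-5,26),(-18,-5,26),(-18,5,26)]:
    q=pad+a*u+b*n; w=W(st,(q[0],q[1],z));pt=proj(t,w);ps=proj(s,w)
    print((a,b,z),"topcrop",((pt-[355,165]+.5)*8-.5).round(),"side s9crop",((ps-[280,180]+.5)*4-.5).round())
```

```text
t 11.15 pos [ 0.5251 -0.077   0.1761] rpy [-3.1401  0.0072  3.1048] w 0.0309 F [-0.3  0.1 -0.9]
shift cm [  0.05 -16.02   1.64]
turn deg [ -0.16   0.39 -20.07] shift after turn [  5.53 -15.04   1.61]
pad top px [ 0.50503077 -0.20358195  0.086     ]
(18, 5, 86) topcrop [546. 476.] side s9crop [293. 442.]
(18, -5, 86) topcrop [572. 462.] side s9crop [317. 454.]
(-18, -5, 86) topcrop [624. 558.] side s9crop [258. 509.]
(-18, 5, 86) topcrop [598. 571.] side s9crop [234. 496.]
(18, -5, 26) topcrop [530. 476.] side s9crop [306. 575.]
(-18, -5, 26) topcrop [579. 567.] side s9crop [250. 632.]
(-18, 5, 26) topcrop [555. 580.] side s9crop [228. 618.]
```

View pics/s9.png

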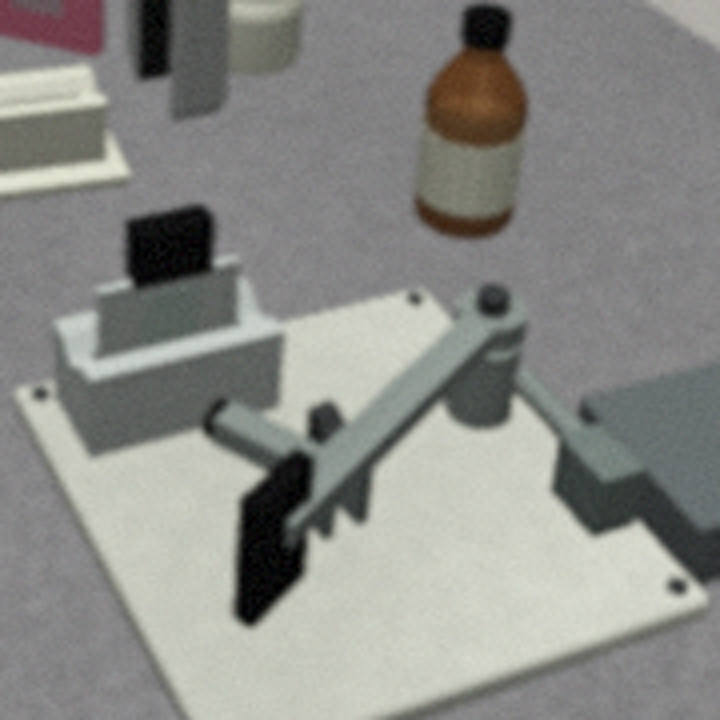

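Run:
```python
from cf import *
t=load('top0');s=load('side9')
piv=np.array([.5618+.085+.0008,-.1539+.0205-.0031]);print(piv)
for q in pc(8,355,165,[(552,518),(545,528)]):
    w=atz(t,*q,.067);print(w,np.linalg.norm(w[:2]-piv))
for q in pc(4,280,180,[(292,535),(300,515)]):
    w=atz(s,*q,.061);print(w,np.linalg.norm(w[:2]-piv))
```

```text
[ 0.6476 -0.1365]
[ 0.50533722 -0.20147018  0.067     ] 0.15639636475659516
[ 0.50197823 -0.19890965  0.067     ] 0.15843189475857436
[ 0.5088041  -0.21447108  0.061     ] 0.1591973391711917
[ 0.51635379 -0.20680256  0.061     ] 0.14888928543432933
```

Emit:
arm_command(
  plan=[0, 0, 0, 0, 0, -10, 1, 0, 0, 0, 0, 0, -10, 1, 0, 0, 0, 0, 0, 0, 1, 0, 0, 0, 0, 0, 0, 1],
)

```text
time: 11.7
tool_pos: [0.5227, -0.0764, 0.1713]
ee_rot: [3.14, -0.002, -2.832]
wrist_force: [-0.2, 0.6, 0.3]
width: 0.0007
```

```bash
python3 -c "
from h import *
togo([.5125,-.2403,.053],3.455)"
```

```text
t 11.7 pos [ 0.5227 -0.0764  0.1713] rpy [ 3.1405e+00 -1.6000e-03 -2.8318e+00] w 0.0007 F [-0.2  0.6  0.3]
shift cm [  5.95 -15.31  11.83]
turn deg [ 0.06 -0.09 -0.21] shift after turn [  6.02 -15.27  11.83]
```

Emit:
arm_command(
  plan=[1.5, -3.8, 0, 0, 0, 0, 1, 1.5, -3.8, 0, 0, 0, 0, 1, 1.5, -3.8, 0, 0, 0, 0, 1, 1.5, -3.9, 0, 0, 0, 0, 1, 0, 0, 3, 0, 0, 0, 1, 0, 0, 3, 0, 0, 0, 1, 0, 0, 0, 0, 0, 0, 1],
)

```text
time: 12.58
tool_pos: [0.5111, -0.2396, 0.109]
ee_rot: [3.136, -0.005, -2.831]
wrist_force: [-0.3, -0.1, 0.2]
width: 0.0004
```

```bash
python3 -c "
from h import *
togo([.5125,-.2403,.053],3.455);print(robot.get_obs()['joint_positions'].round(2))
snap('side','side10');crop('side10',280,180,460,360,4,'s10')"
```

```text
t 12.57 pos [ 0.5111 -0.2396  0.109 ] rpy [ 3.1361 -0.0047 -2.8311] w 0.0004 F [-0.3 -0.1  0.2]
shift cm [-0.14 -0.14  5.6 ]
turn deg [ 0.31 -0.27 -0.17] shift after turn [-0.11 -0.11  5.6 ]
[-0.54  0.17  1.49  0.    1.49 -2.42]
```

View pics/s10.png

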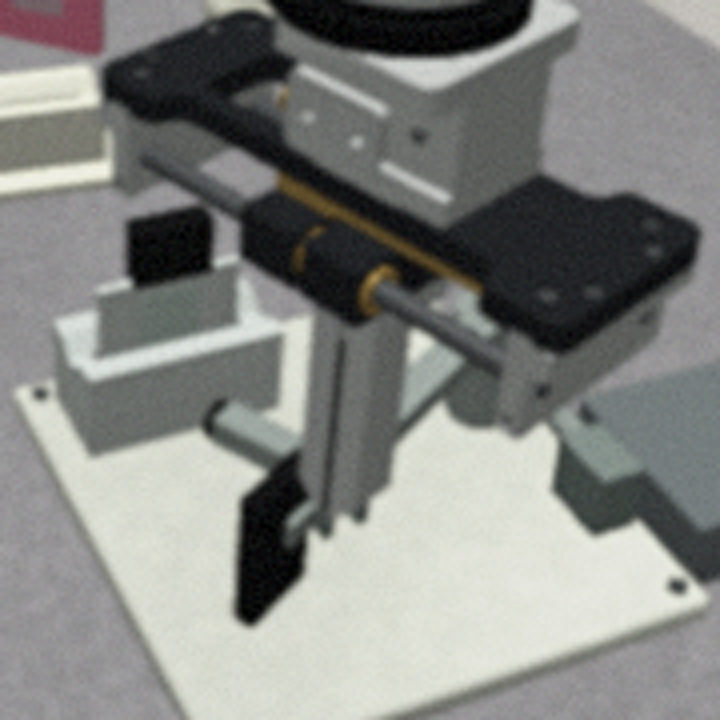

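Emit:
arm_command(
  plan=[0, 0, 2, 0, 0, 0, 1, 0, 0, 2, 0, 0, 0, 1, 0, 0, 1.6, 0, 0, 0, 1, 0, 0, 0, 0, 0, 0, 1, 0, 0, 0, 0, 0, 0, 1],
)

```text
time: 13.25
tool_pos: [0.5138, -0.2409, 0.0576]
ee_rot: [-3.14, 0.001, -2.829]
wrist_force: [-0.0, -0.1, -0.4]
width: 0.0003
```

```bash
python3 -c "
from h import *
togo([.5125,-.2403,.053],3.455);print(robot.get_obs()['joint_positions'].round(2))
snap('side','side11');crop('side11',280,180,460,360,4,'s11')"
```

```text
t 13.25 pos [ 0.5138 -0.2409  0.0576] rpy [-3.1403e+00  1.2000e-03 -2.8294e+00] w 0.0003 F [-0.  -0.1 -0.4]
shift cm [0.11 0.1  0.46]
turn deg [-0.08  0.07 -0.07] shift after turn [0.11 0.1  0.46]
[-0.54  0.21  1.55  0.    1.38 -2.42]
```

View pics/s11.png

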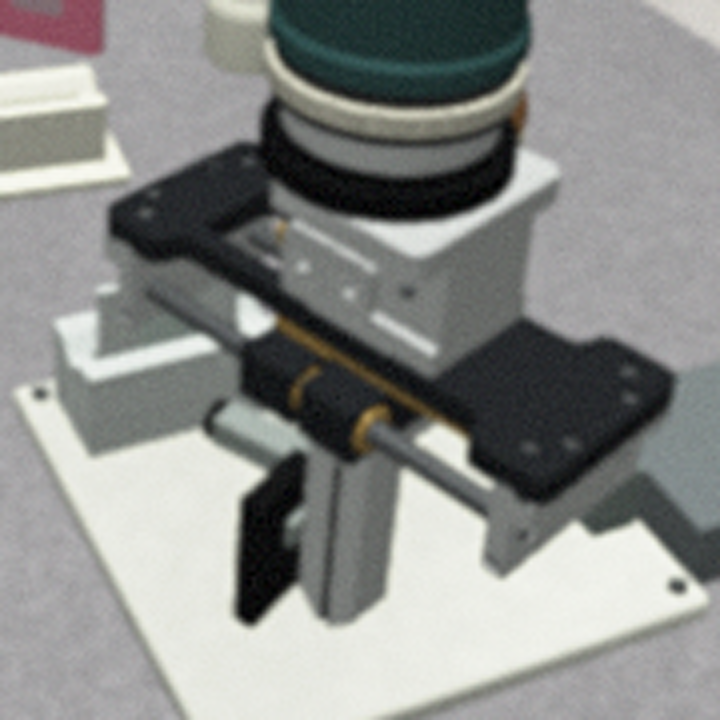

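Run:
```python
from h import *
piv=np.array([.6476,-.1365]);y0=-.037
def P(th,gap=.0175):
    a=.5-th+y0;u=np.array([np.cos(a),np.sin(a)]);n=np.array([-u[1],u[0]]);return piv-.167*u-gap*n, np.pi+min(a,.35+y0)
o=robot.get_obs();p=np.array([.5125,-.2403]);psi=3.454
print(robot.get_obs()['tool_pos'])
for th in[0,.08,.16,.24,.32,.36,.4,.43,.46,.48,.5,.52]:
    q,ps=P(th);d=q-p;R=np.array([[np.cos(psi),np.sin(psi)],[np.sin(psi),-np.cos(psi)]])
    print(th,q.round(4),"shift",(R@d*100).round(2),"turn",round(-np.degrees(ps-psi),1));p,psi=q,ps
```

```text
[ 0.51392941 -0.24097171  0.05775991]
0 [ 0.506  -0.2267] shift [0.2  1.49] turn -0.0
0.08 [ 0.4992 -0.2151] shift [0.29 1.31] turn -0.0
0.16 [ 0.4934 -0.203 ] shift [0.18 1.33] turn 0.6
0.24 [ 0.4886 -0.1905] shift [0.09 1.34] turn 4.6
0.32 [ 0.4848 -0.1776] shift [0.09 1.34] turn 4.6
0.36 [ 0.4833 -0.1711] shift [0.06 0.67] turn 2.3
0.4 [ 0.482  -0.1645] shift [0.06 0.67] turn 2.3
0.43 [ 0.4813 -0.1595] shift [0.04 0.5 ] turn 1.7
0.46 [ 0.4807 -0.1545] shift [0.04 0.5 ] turn 1.7
0.48 [ 0.4803 -0.1512] shift [0.03 0.33] turn 1.1
0.5 [ 0.4801 -0.1478] shift [0.03 0.33] turn 1.1
0.52 [ 0.4799 -0.1445] shift [0.03 0.33] turn 1.1
```

Emit:
arm_command(
  plan=[0.2, 0.7, 0.3, 0, 0, 0, 1, 0.1, 0.6, 0, 0, 0, 0, 1, 0, 0, 0, 0, 0, 0, 1],
)

```text
time: 13.68
tool_pos: [0.506, -0.2286, 0.0536]
ee_rot: [3.142, 0.0, -2.829]
wrist_force: [-0.0, 0.6, -0.7]
width: 0.0003
```

Emit:
arm_command(
  plan=[0.1, 0.6, 0, 0, 0, 0, 1, 0.1, 0.5, 0, 0, 0, 0, 1, 0.1, 0.5, 0, 0, 0, 0, 1, 0, 0, 0, 0, 0, 0, 1],
)

```text
time: 14.18
tool_pos: [0.4994, -0.2155, 0.0538]
ee_rot: [-3.139, 0.002, -2.83]
wrist_force: [3.2, -4.7, -2.6]
width: 0.0005
```

```bash
python3 -c "
from h import *
togo([.4992,-.2151,.053],3.455)
snap('side','side12');crop('side12',280,180,460,360,4,'s12')"
```

```text
t 14.18 pos [ 0.4994 -0.2155  0.0538] rpy [-3.1387e+00  1.9000e-03 -2.8295e+00] w 0.0005 F [ 3.2 -4.7 -2.6]
shift cm [0.   0.05 0.08]
turn deg [-0.16  0.11 -0.08] shift after turn [0.   0.05 0.08]
```

View pics/s12.png

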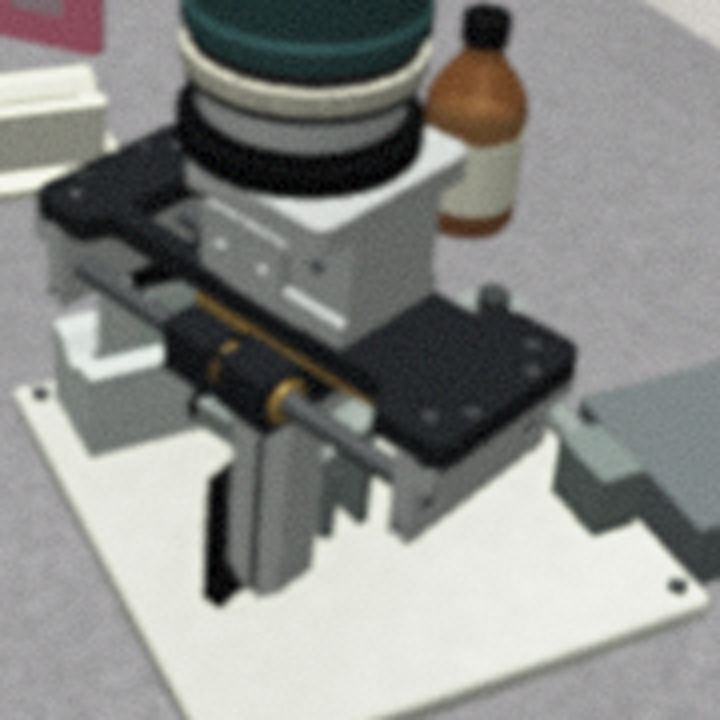

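Emit:
arm_command(
  plan=[0.1, 0.65, 0, 0, 0, 0, 1, 0.1, 0.65, 0, 0, 0, 0.6, 1, 0.05, 0.65, 0, 0, 0, 2.3, 1, 0.05, 0.65, 0, 0, 0, 2.3, 1, 0, 0, 0, 0, 0, 0, 1],
)

```text
time: 14.85
tool_pos: [0.489, -0.1918, 0.0542]
ee_rot: [-3.138, 0.002, -2.92]
wrist_force: [4.3, -3.5, -1.8]
width: 0.0007
```

Emit:
arm_command(
  plan=[0.05, 0.65, 0, 0, 0, 2.3, 1, 0.05, 0.65, 0, 0, 0, 2.3, 1, 0.05, 0.65, 0, 0, 0, 2.3, 1, 0, 0, 0, 0, 0, 0, 1],
)

```text
time: 15.35
tool_pos: [0.4835, -0.1733, 0.0541]
ee_rot: [-3.138, 0.001, -3.041]
wrist_force: [2.3, -5.2, -1.2]
width: 0.0004
```

```bash
python3 -c "
from h import *
togo([.4833,-.1711,.053],3.2446)
snap('side','side13');crop('side13',280,180,460,360,4,'s13')"
```

```text
t 15.35 pos [ 0.4835 -0.1733  0.0541] rpy [-3.1379e+00  1.4000e-03 -3.0408e+00] w 0.0004 F [ 2.3 -5.2 -1.2]
shift cm [-0.    0.22  0.11]
turn deg [-0.21  0.08 -0.13] shift after turn [-0.    0.22  0.11]
```

View pics/s13.png

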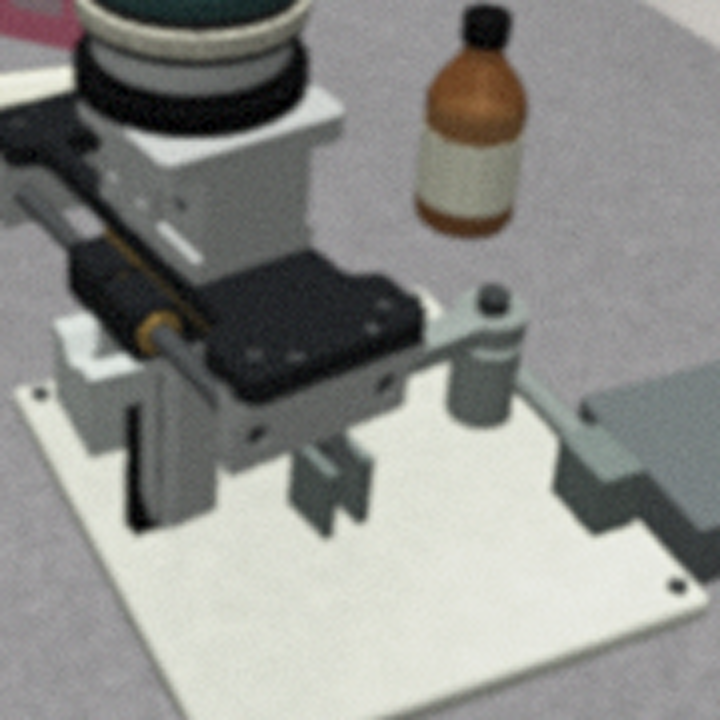

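Emit:
arm_command(
  plan=[0.05, 0.5, 0, 0, 0, 1.7, 1, 0.05, 0.5, 0, 0, 0, 1.7, 1, 0.05, 0.5, 0, 0, 0, 1.7, 1, 0, 0, 0, 0, 0, 0, 1],
)

```text
time: 15.9
tool_pos: [0.4808, -0.1589, 0.0541]
ee_rot: [-3.137, 0.001, -3.13]
wrist_force: [1.5, -5.7, 0.1]
width: 0.0007
```

Emit:
arm_command(
  plan=[0.05, 0.4, 0, 0, 0, 1.3, 1, 0, 0.3, 0, 0, 0, 1, 1, 0, 0, 0, 0, 0, 0, 1],
)

```text
time: 16.27
tool_pos: [0.48, -0.1522, 0.0541]
ee_rot: [-3.137, 0.001, 3.113]
wrist_force: [1.2, -6.5, 0.2]
width: 0.0003
```

```bash
python3 -c "
from h import *
togo([.4801,-.1478,.053],3.1046)"
```

```text
t 16.27 pos [ 0.48   -0.1522  0.0541] rpy [-3.1369e+00  7.0000e-04  3.1130e+00] w 0.0003 F [ 1.2 -6.5  0.2]
shift cm [0.   0.44 0.11]
turn deg [-0.27  0.04  0.48] shift after turn [0.   0.44 0.11]
```

Now creep to the stop, watching for the force to rise above the spring's.

Emit:
arm_command(
  plan=[0, 0.2, 0, 0, 0, 0.4, 1, 0, 0.1, 0, 0, 0, 0, 1, 0, 0, 0, 0, 0, 0, 1],
)

```text
time: 16.65
tool_pos: [0.4799, -0.1494, 0.0541]
ee_rot: [-3.137, 0.0, 3.106]
wrist_force: [-0.0, -7.4, 0.1]
width: 0.0002
```

Emit:
arm_command(
  plan=[0, 0.2, 0, 0, 0, 0, 1, 0, 0, 0, 0, 0, 0, 1],
)

```text
time: 16.9
tool_pos: [0.4798, -0.1484, 0.0541]
ee_rot: [-3.135, 0.0, 3.106]
wrist_force: [-0.6, -8.4, 0.1]
width: 0.0001
```

Emit:
arm_command(
  plan=[0, 0.15, 0, 0, 0, 0, 1, 0, 0, 0, 0, 0, 0, 1],
)

```text
time: 17.15
tool_pos: [0.4799, -0.1481, 0.0542]
ee_rot: [-3.132, 0.0, 3.106]
wrist_force: [-0.3, -13.0, -1.3]
width: 0.0005
```

Emit:
arm_command(
  plan=[0, 0.1, 0, 0, 0, 0, 1, 0, 0, 0, 0, 0, 0, 1, 0, 0, 0, 0, 0, 0, 1],
)

```text
time: 17.52
tool_pos: [0.4799, -0.1479, 0.0542]
ee_rot: [-3.131, 0.0, 3.105]
wrist_force: [-0.1, -14.2, -1.7]
width: 0.0004
```

```bash
python3 -c "
from h import *
togo([.4801,-.1478,.053],3.1046)
snap('side','side14');crop('side14',270,180,460,340,4,'s14')
snap('top','top14');crop('top14',340,130,460,260,5,'t14')
togo([.4801,-.1478,.053],3.1046)"
```

```text
t 17.52 pos [ 0.4799 -0.1479  0.0542] rpy [-3.1308e+00  3.0000e-04  3.1053e+00] w 0.0004 F [ -0.1 -14.2  -1.7]
shift cm [-0.02  0.01  0.12]
turn deg [-0.62  0.02  0.04] shift after turn [-0.02  0.01  0.12]
t 17.62 pos [ 0.4799 -0.1479  0.0542] rpy [-3.1308e+00  4.0000e-04  3.1051e+00] w 0.0005 F [ -0.8 -14.7  -1.6]
shift cm [-0.02  0.01  0.12]
turn deg [-0.62  0.02  0.03] shift after turn [-0.02  0.01  0.12]
```

View pics/s14.png

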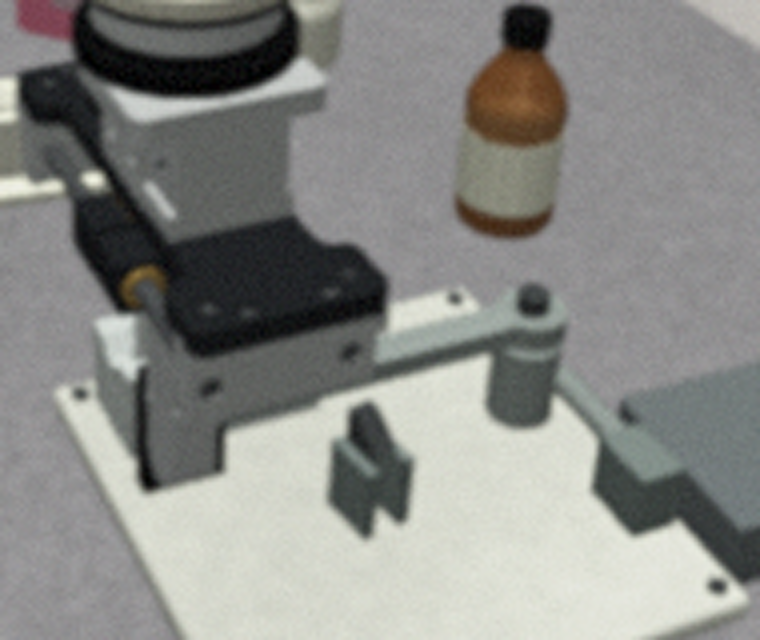

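View pics/t14.png

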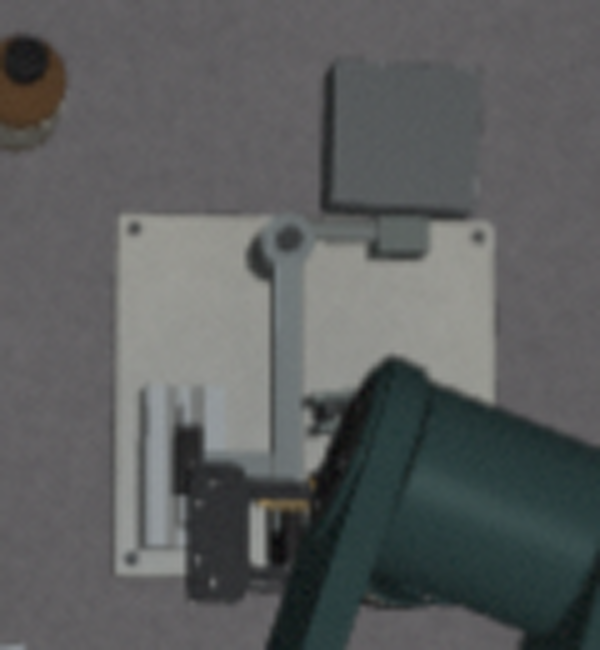

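```bash
python3 -c "
from bench import close_job
print(close_job())"
```

```text
the job is handed in; nothing more can be done
None
```

The carrier is home in the station's slot and let go, the sprung arm is pressed against its stop, and I handed the job in at about 17.6 s while still pushing. No verdict was reported, so what follows rests on my own last checks.

- **Carrier:** I took the smaller aluminium and black one from the rack. It slid in without jamming and touched the slot floor with about 4 N at the expected height. After I let go, a side picture showed it upright and alone in the slot. In the final top picture it is still in the slot, partly hidden by the gripper.
- **Sprung arm:** I pushed the pad along its arc with closed fingers until the tool stopped advancing. The force then rose from about 7 N to about 14.5 N against the stop. The final pictures show the bar running square to the base plate, as it should at the stop, with the pawl raised behind it.
- **Bystanders:** the bottle, grey box and station look unmoved in the final pictures. I never worked near the jar or dish.
- **Disagreements:** the two cameras differed by up to about 4 mm in the slot's position. I centred the carrier using the side picture taken with it held over the slot. The position readings were off by 1–2 mm while the arm was moving. I did not measure the arm angle itself; I judged the stop from the force and the picture.

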